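# Hang the ear defenders on the studio rail

## Robot

A 6-joint arm with a two-finger parallel gripper is mounted at the origin on the work surface. World frame = base frame: x ahead of the robot, y to its left, z up, the work surface at z = 0. Lengths are in m, angles in rad, forces in N, time in s.
With the tool pointing down it reaches from about 0.3 to 0.875 m from the base axis. Payload 6.4 kg.
Tool frame: the origin (TCP) lies at the very end of the fingers, on their centre line; the grasp point (between the pads) lies 19 mm behind it (env.tcp_to_grasp is the distance from the TCP to the grasp point, in m); z points along the fingers, y is the line along which they close (so a half turn about z gives the same grasp; the last joint's range is limited). The gripper opens to 85 mm and grips with 20 to 120 N. Pads are 22 mm wide; open, the fingers measure 114 mm over their backs; the gripper's body (76 mm by 85 mm) begins 54 mm behind the grasp point. The pads swing forward as they close: fully open they stand 13 mm farther back than shut.
Start: joints at [-1.376, 0.181, 1.607, -0, 1.354, -0.206], TCP at [0.224, -0.529, 0.231] pointing down, gripper open.
Joint ranges: [-2.99, 2.99], [-0.89, 2.07], [0.3, 2.58], [-1.14, 4.28], [0, 2.63], [-3.12, 3.12]. Speed limits (rad/s): [2.57, 2.57, 3.01, 3.14, 3.14, 3.14].

## Interface

Orientations are given as a rotation vector (axis times angle).
In Python, from workcell import env gives the robot as it stands.
- The arm moves only by the shell command python3 -m inch 'ROWS' [FORCE]. ROWS is text: rows parted by semicolons, each of 7 numbers parted by spaces: the shift along the tool's x, y, z normalised to -1 to 1, where 1 is 0.75 m, then the turn, a rotation vector about the tool's x, y, z normalised to -1 to 1, where 1 is 90 degrees, then the opening, from 0 (shut) to 1 (fully open). A call has 1 to 10 rows; each row shifts and turns the commanded pose from where the row before left it, along the tool's axes as they then stand; what a row does not reach is not made up. A row lasts 1/10 s, in which the tool goes at most 50 mm and 8.59 degrees, less where a joint would pass 70% of its speed; a pose out of reach is approached as far as the arm can. A call with a number of a shift or a turn outside -1 to 1 is refused whole. A call with a gripper value outside its range is refused whole. The fingers move at their own pace and stop on an object; FORCE is the grip in N (left out, the last holds). Time passes only in rows, so rows that do not move let the fingers close. It gives the time, the measured TCP pose, the force, the opening and the grip force at its end, in the units of the state.
- env.get_state(): the state, without advancing time (a new reading comes with each control period).
- env.snapshot(name): name is "scene" or "side" or "wrist"; returns (picture, depth): 420x560x3 uint8, red, green, blue; 420x560 float32, m along the optical axis (not along the pixel's ray), 0 where there is no reading.
- env.camera_info(name): a dict with "mtx" (3x3 intrinsics, pixels), "eye" and "attitude" of the camera in the world. Camera axes: x right, y down, z forward; pixel columns grow to the right and rows downward; lengths in m; the calibration is good to about 2 mm. A picture is of the moment at which its call begins: read the wrist's pose just before it. camera_info takes no time and is no camera call; for the wrist camera it gives the pose at the moment of the call.
- env.sign_off(): hands the job in; it is judged then, once.
The state is a dict: "time": time; "joint_pos": joint angles; "dq": joint speeds; "effort": joint torques, N m; "position": TCP position; "orientation": TCP orientation; "wrist_force": force on the tool from outside, world axes, zero at the start; "moment": the same for the moment, N m; "finger_gap": opening from 0.0 (shut) to 1.0 (fully open); "grasp_force": force on a finger pad.
Only numpy, scipy, OpenCV 4.12 (cv2) and the standard library are available. Lean on these libraries where they do the work, as an engineer would, in place of code of your own. Each camera call takes 0.05 s, during which the arm holds its last target. There are 200 camera calls.

## Task

Hang the ear defenders over the wooden rail under the rack's wire shelf, as one would after stone carving: lay the padded headband over the rail with one ear cup on each side, and hold on until you feel its weight come to rest on the rail before you let go, so it is not dropped. The rail's height has been re-clamped and is not known, so bring it on gently and neither press hard on the rail nor push against the rack; leave the stone, mallet, bowl and jar where they are.

Things in the scene. Friction and masses are not known exactly. Their poses are not given: they have to be found in the camera images.
- headset: Rigid ear defenders, 0.17-0.34 kg, standing on two grey ear cups joined by a dark arched headband; 156 (x) x 58 (y) x 138 (z) mm. Origin midway between the cups at their underside; x runs cup to cup, y across the band, z up to the crown; same both ways round. Cups 58 (y) x 70 (z) mm, 26 thick, 100 clear between them; 24 mm wide steel arms slope from the crown's ends down to them.
- crown (a point): Centre of the underside of the headband's crown, 110 mm above the headset's origin, same axes; this rests on the rail. The crown is a rigid black padded block 56 (x) x 34 (y) x 28 (z) mm, flat below, its top 28 mm above this point. Grip it across y with the fingertips kept above its underside, or they meet the rail.
- rack: Fixed rack; origin on the table straight below the rail's axis, midway between the posts; x away from the robot, y along the rail, z up. Posts 20 mm square at y = +-170 mm. The wooden rail, 40 (x) x 22 (z) mm, flat-topped, edges rounded 3 mm, lies at x = 0, free for 300 mm between clamps. Its height is not reported: top 150 to 200 mm up. Soft bushings: it sinks 1 mm per 4 N and springs back.
- shelf (a point): Underside of the front rod of the rack's wire shelf, mid-length: 30 mm in front of the rail's axis (rack x = -30 mm), 370 mm above the table; rack axes. 10 mm rods along y at rack x = -30, 10, 50 and 85 mm bar a gripper held upright over the rail. In front of and below them is open, so a tool tilted 30 to 45 degrees, fingers pointing down and away from the robot, gets in.
- stone: Bystander: rough grey stone block 110 x 85 x 95 mm, 1.6 kg, origin at the centre of its underside.
- mallet: Bystander: wooden mallet lying flat, head 60 (x) x 100 (y) x 55 (z) mm, centred 70 mm along x from the origin; round handle 24 mm thick runs from the head to x = -110 mm. Origin on the table.
- bowl: Bystander: white ceramic bowl, 120 mm across, 55 mm high, origin at the centre of its underside.
- jar: Bystander: closed brown jar, 70 mm across, 100 mm high, origin at the centre of its underside.
Things that resemble listed ones, but are neither listed nor needed, are in the scene too. What is shaped like the headset but blue is not meant.

How it is judged:
By the outcome, as a careful person would: the job done as asked, in the order asked, and still so for the second after the job is handed in, with the robot touching nothing.
It also fails if it takes over 53 s, if anything falls off the work surface, if the arm or the gripper's body presses on something with over 40 N, if the wrist force passes 120 N, or if a joint passes its speed limit or range.

## Working session

There is one attempt and no reset: what is moved stays moved. The work goes in short steps, Python scripts to look and compute and a shell command to move; the robot and the scene stay as the last step left them, time stands still between calls to the robot, and variables do not carry over. Pictures are saved under pics/ and viewed, at most 10 in all, crops included, and the job is handed in when it is done.

```bash
mkdir -p pics; cat > h.py <<'E'
import numpy as np, cv2
from workcell import env
from scipy.spatial.transform import Rotation as R
def snap(n,name):
    ci=env.camera_info(n); p,d=env.snapshot(n)
    cv2.imwrite(f'pics/{name}.png',p[:,:,::-1]); np.savez(f'pics/{name}.npz',p=p,d=d,mtx=ci['mtx'],eye=ci['eye'],att=np.array(ci['attitude']))
def load(name):
    z=np.load(f'pics/{name}.npz'); d=z['d']; K=z['mtx']; a=z['att']
    Rm=a if a.shape==(3,3) else R.from_rotvec(a).as_matrix()
    v,u=np.mgrid[:d.shape[0],:d.shape[1]]
    c=np.stack([(u-K[0,2])/K[0,0]*d,(v-K[1,2])/K[1,1]*d,d],-1)
    W=c@Rm.T+z['eye']; W[d==0]=np.nan
    return z['p'],d,W
E
python3 - <<'E'
from h import *
print(env.get_state()); 
for n in('scene','side'): print(env.camera_info(n)); snap(n,n+'0')
a=cv2.imread('pics/scene0.png')
E
```

```text
{'time': 0.0, 'joint_pos': array([-1.37631761e+00,  1.81546901e-01,  1.60799524e+00,  5.22969992e-06,
        1.35378998e+00, -2.06274384e-01]), 'dq': array([ 1.11804447e-03, -1.52143645e-03,  9.00991690e-04,  4.76059682e-04,
       -5.70134892e-05, -2.37108772e-04]), 'effort': array([-1.94335407e-03, -4.44874084e+01, -3.51339304e+01, -5.39960238e-04,
        9.21019411e-03,  1.84201940e-05]), 'position': array([ 0.2242383 , -0.52888357,  0.23038702]), 'orientation': array([-3.07703047e+00, -6.24949510e-01, -2.41218968e-05]), 'wrist_force': array([0.80519086, 0.20071924, 0.06188827]), 'moment': array([-0.00856572, -0.08504214, -0.01544353]), 'grasp_force': 0.0, 'finger_gap': 0.9954325670706076}
{'mtx': array([[453.67993517,   0.        , 278.26655604],
       [  0.        , 453.67993517, 207.66740397],
       [  0.        ,   0.        ,   1.        ]]), 'eye': array([ 0.64225096, -0.92708081,  1.10650708]), 'attitude': array([-2.31066079, -0.24753895,  0.10291838])}
{'mtx': array([[475.64482256,   0.        , 278.81898948],
       [  0.        , 475.64482256, 202.16832695],
       [  0.        ,   0.        ,   1.        ]]), 'eye': array([-0.34519498, -1.0027053 ,  1.19092882]), 'attitude': array([-2.11473462,  0.73400609, -0.37941641])}
```

View pics/scene0.png

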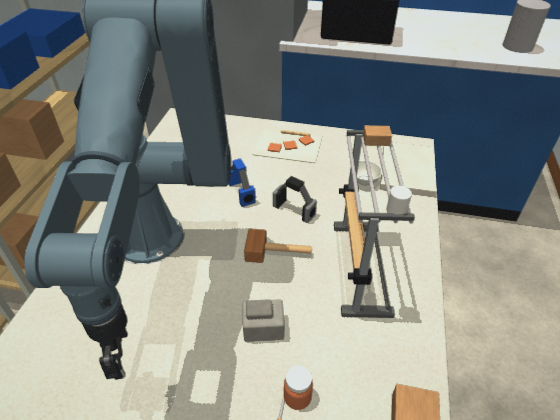

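View pics/side0.png

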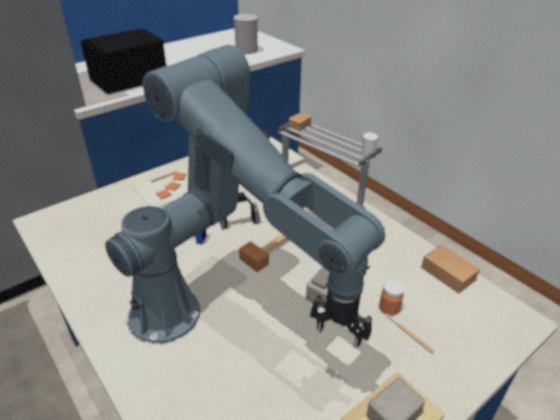

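The scene view shows the headset at about (295,197), with the blue decoy at (243,182). The rail runs from (348,190) to (358,275), and the mallet is at (275,246).

```bash
python3 - <<'E'
from h import *
p,d,W=load('scene0')
c=cv2.imread('pics/scene0.png')[120:330,220:440]; cv2.imwrite('pics/c1.png',cv2.resize(c,None,fx=2.8,fy=2.8,interpolation=cv2.INTER_CUBIC))
np.set_printoptions(precision=3,suppress=True)
# headset points
w=W[165:225,262:325]; P=p[165:225,262:325]
m=(w[...,2]>0.02)&(P.max(-1)<110)
q=w[m]; print(len(q),q.min(0),q.max(0))
top=q[q[:,2]>0.125]; print('crown',top.mean(0),top[:,2].max(),len(top), np.linalg.eigh(np.cov(top[:,:2].T)))
lo=q[q[:,2]<0.075]; mm=lo[:,:2].mean(0); print('cups',mm,np.linalg.eigh(np.cov(lo[:,:2].T)))
# wood rail
for v in range(185,290,8):
    for u in range(340,372,4):
        x=W[v,u]
        if 0.1<x[2]<0.24: print(v,u,x,p[v,u])
E
```

```text
622 [0.376 0.174 0.02 ] [0.53  0.276 0.141]
crown [0.454 0.225 0.135] 0.1410453410565624 141 EighResult(eigenvalues=array([0., 0.]), eigenvectors=array([[-0.368, -0.93 ],
       [-0.93 ,  0.368]]))
cups [0.455 0.217] EighResult(eigenvalues=array([0.   , 0.004]), eigenvectors=array([[-0.404, -0.915],
       [-0.915,  0.404]]))
185 344 [0.618 0.187 0.184] [63 62 58]
185 348 [0.63  0.183 0.189] [70 72 69]
185 352 [0.642 0.174 0.199] [86 88 86]
193 340 [0.609 0.169 0.164] [69 68 63]
193 344 [0.621 0.164 0.171] [53 43 32]
193 348 [0.634 0.156 0.179] [227 187 125]
193 352 [0.646 0.158 0.18 ] [220 178 119]
201 348 [0.638 0.117 0.181] [226 189 127]
201 352 [0.649 0.121 0.18 ] [225 184 124]
209 348 [0.641 0.086 0.178] [226 196 131]
209 352 [0.653 0.092 0.174] [225 184 124]
209 356 [0.664 0.086 0.182] [189 153 111]
217 348 [0.645 0.054 0.175] [172 139  95]
217 352 [0.656 0.054 0.177] [226 194 131]
217 356 [0.668 0.056 0.178] [223 181 122]
225 348 [0.648 0.034 0.162] [114  94  69]
225 352 [0.659 0.017 0.181] [226 189 128]
225 356 [0.67  0.022 0.179] [226 183 124]
225 360 [0.682 0.022 0.181] [17
[... 570 characters left out ...]
097  0.178] [217 176 120]
265 356 [ 0.684 -0.127  0.178] [222 179 120]
265 360 [ 0.692 -0.149  0.206] [79 79 73]
265 364 [ 0.701 -0.162  0.224] [87 89 88]
265 368 [ 0.711 -0.158  0.222] [89 91 88]
273 348 [ 0.666 -0.155  0.174] [61 60 56]
273 352 [ 0.676 -0.156  0.178] [58 57 53]
273 356 [ 0.686 -0.159  0.185] [39 38 38]
273 360 [ 0.695 -0.16   0.188] [85 87 85]
273 364 [ 0.705 -0.161  0.192] [86 88 86]
273 368 [ 0.716 -0.152  0.184] [27 26 27]
281 356 [ 0.689 -0.169  0.164] [19 16 20]
281 360 [ 0.699 -0.167  0.165] [26 26 26]
281 364 [ 0.709 -0.162  0.161] [25 25 27]
281 368 [ 0.719 -0.164  0.167] [20 20 22]
289 356 [ 0.694 -0.157  0.116] [63 65 63]
289 360 [ 0.704 -0.16   0.122] [84 86 83]
```

View pics/c1.png

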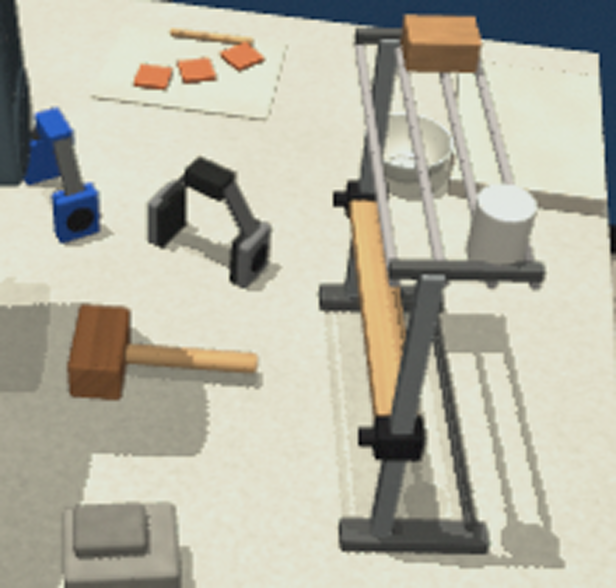

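The enlarged crop shows the headset crown at about scene pixel (295,183) with a cup on each side. The rail top is clear, with its ends near (348,192) and (358,268), and the bowl stands behind the rack.

```bash
cat >> h.py <<'E'
def pose():
    s=env.get_state(); return np.array(s['position']),R.from_rotvec(s['orientation'])
def Rt(yaw,t,sx=-1):
    y,t=np.radians([yaw,t]); hx=np.array([np.cos(y),np.sin(y),0]); z=np.sin(t)*hx-np.array([0,0,np.cos(t)])
    x=sx*(np.cos(t)*hx+np.array([0,0,np.sin(t)])); return R.from_matrix(np.stack([x,np.cross(z,x),z],1))
def plan(P1,R1,n,start=None):
    "n equal rows in the tool's own axes from the pose now"
    P0,R0=start or pose(); P1=np.array(P1); rv=(R0.inv()*R1).as_rotvec()
    for i in range(n):
        Ri=R0*R.from_rotvec(rv*i/n)
        sh=Ri.inv().apply((P1-P0)/n)
        print(np.round(sh/.75,4), np.round(rv/n/(np.pi/2),4))
    print('mm/row',np.linalg.norm(P1-P0)/n*1e3,'deg/row',np.degrees(np.linalg.norm(rv))/n)
E
python3 - <<'E'
from h import *
np.set_printoptions(precision=4,suppress=True)
p,d,W=load('scene0')
pi=p.astype(int)
m=(W[...,2]>.172)&(W[...,2]<.187)&(pi[...,0]-pi[...,2]>40)
m[:185]=0;m[285:]=0;m[:,:335]=0;m[:,380:]=0
q=W[m]; q=q[(q[:,1]>-.14)&(q[:,1]<.16)]; print(len(q),'z',np.median(q[:,2]))
# front edge & back edge per y bin
ys=np.arange(-.12,.14,.02); f=[];b=[]
for y in ys:
    k=q[abs(q[:,1]-y)<.01]; f.append(k[:,0].min()); b.append(k[:,0].max())
print(np.array(b)-np.array(f)); print('front',np.polyfit(ys,f,1),'back',np.polyfit(ys,b,1))
# rack posts: dark points z>0.05 and <.16 near
# wrist camera in the tool frame
P,Q=pose(); ci=env.camera_info('wrist'); print('cam in tool',Q.inv().apply(np.array(ci['eye'])-P))
for n,(u,v) in dict(blue=(240,172),mh=(256,243),stone=(263,318),jar=(298,378)).items(): print(n,W[v,u])
plan([.42,.22,.30],Rt(-22,38),20)
plan([.42,.22,.30],Rt(-22,38,1),20)
E
```

```text
805 z 0.17845103174125998
[0.0183 0.0217 0.0273 0.0324 0.0363 0.0409 0.0402 0.0384 0.0422 0.0308
 0.0311 0.0282 0.0286]
front [-0.1841  0.6532] back [-0.1528  0.6852]
cam in tool [ 0.0754  0.0003 -0.141 ]
blue [0.2549 0.2563 0.1201]
mh [0.3746 0.0018 0.0548]
stone [ 0.4636 -0.272   0.0746]
jar [ 0.5852 -0.4279  0.0995]
[ 0.0315 -0.0409 -0.0046] [-0.0247 -0.0103 -0.0716]
[ 0.0358 -0.0369 -0.0066] [-0.0247 -0.0103 -0.0716]
[ 0.0396 -0.0323 -0.0086] [-0.0247 -0.0103 -0.0716]
[ 0.0428 -0.0273 -0.0104] [-0.0247 -0.0103 -0.0716]
[ 0.0454 -0.0219 -0.0121] [-0.0247 -0.0103 -0.0716]
[ 0.0473 -0.0162 -0.0135] [-0.0247 -0.0103 -0.0716]
[ 0.0486 -0.0103 -0.0148] [-0.0247 -0.0103 -0.0716]
[ 0.0491 -0.0042 -0.0159] [-0.0247 -0.0103 -0.0716]
[ 0.049   0.002  -0.0167] [-0.0247 -0.0103 -0.0716]
[ 0.0482  0.0081 -0.0173] [-0.0247 -0.0103 -0.0716]
[ 0.0466  0.0141 -0.0177] [-0.0247 -0.0103 -0.0716]
[ 0.0444  0.02   -0.0177] [-0.0247 -0.0103 -0.0716]
[ 0.0416  0.0255 -0.0175] [-0.0247 -0.0103 -0.0716]
[ 0.0381  0.0307 -0.0171] [-0.0247 -0.0103 -0.0716]
[ 0.0341  0.0354 -0.0164] [-0.0247 -0.0103 -0.0716]
[... 703 characters left out ...]
-0.0083  0.02    0.024 ]
[ 0.0188 -0.0482 -0.0029] [-0.0083  0.02    0.024 ]
[ 0.0171 -0.0488 -0.0029] [-0.0083  0.02    0.024 ]
[ 0.0153 -0.0494 -0.0031] [-0.0083  0.02    0.024 ]
[ 0.0135 -0.0499 -0.0033] [-0.0083  0.02    0.024 ]
[ 0.0118 -0.0503 -0.0035] [-0.0083  0.02    0.024 ]
[ 0.01   -0.0507 -0.0039] [-0.0083  0.02    0.024 ]
[ 0.0082 -0.051  -0.0042] [-0.0083  0.02    0.024 ]
[ 0.0064 -0.0512 -0.0047] [-0.0083  0.02    0.024 ]
[ 0.0046 -0.0514 -0.0052] [-0.0083  0.02    0.024 ]
[ 0.0028 -0.0514 -0.0057] [-0.0083  0.02    0.024 ]
[ 0.0011 -0.0514 -0.0063] [-0.0083  0.02    0.024 ]
[-0.0006 -0.0513 -0.007 ] [-0.0083  0.02    0.024 ]
mm/row 38.86082682183475 deg/row 2.9117538815077477
```

```bash
python3 - <<'E'
from h import *
plan([.40,-.12,.32],Rt(-88,0),10)
E
```

```text
[ 0.0429 -0.0411 -0.0119] [-0.0001 -0.0001 -0.0767]
[ 0.0475 -0.0356 -0.0119] [-0.0001 -0.0001 -0.0767]
[ 0.0514 -0.0297 -0.0119] [-0.0001 -0.0001 -0.0767]
[ 0.0546 -0.0233 -0.0119] [-0.0001 -0.0001 -0.0767]
[ 0.057  -0.0165 -0.0119] [-0.0001 -0.0001 -0.0767]
[ 0.0586 -0.0096 -0.0119] [-0.0001 -0.0001 -0.0767]
[ 0.0593 -0.0024 -0.0119] [-0.0001 -0.0001 -0.0767]
[ 0.0592  0.0047 -0.0119] [-0.0001 -0.0001 -0.0767]
[ 0.0582  0.0118 -0.0119] [-0.0001 -0.0001 -0.0767]
[ 0.0563  0.0187 -0.0119] [-0.0001 -0.0001 -0.0767]
mm/row 45.40188304789964 deg/row 6.9037010166263055
```

```bash
python3 -m inch '0.043 -0.041 -0.012 0 0 -0.077 1; 0.048 -0.036 -0.012 0 0 -0.077 1; 0.051 -0.030 -0.012 0 0 -0.077 1; 0.055 -0.023 -0.012 0 0 -0.077 1; 0.057 -0.017 -0.012 0 0 -0.077 1; 0.059 -0.010 -0.012 0 0 -0.077 1; 0.059 -0.002 -0.012 0 0 -0.077 1; 0.059 0.005 -0.012 0 0 -0.077 1; 0.058 0.012 -0.012 0 0 -0.077 1; 0.056 0.019 -0.012 0 0 -0.077 1'
python3 - <<'E'
from h import *
plan([.38,.23,.30],Rt(-22,36),11)
E
```

```text
time: 1.1
position: [0.4, -0.118, 0.3215]
orientation: [2.172, 2.27, 0.0]
wrist_force: [0.5, 0.0, -0.0]
finger_gap: 0.996
grasp_force: 0.0
[ 0.0422 -0.0006  0.0026] [-0.0207 -0.0323 -0.0638]
[0.0422 0.0036 0.0005] [-0.0207 -0.0323 -0.0638]
[ 0.0416  0.0078 -0.0014] [-0.0207 -0.0323 -0.0638]
[ 0.0405  0.012  -0.0032] [-0.0207 -0.0323 -0.0638]
[ 0.0388  0.0162 -0.0047] [-0.0207 -0.0323 -0.0638]
[ 0.0367  0.0201 -0.0061] [-0.0207 -0.0323 -0.0638]
[ 0.0342  0.0239 -0.0071] [-0.0207 -0.0323 -0.0638]
[ 0.0312  0.0274 -0.008 ] [-0.0207 -0.0323 -0.0638]
[ 0.0279  0.0307 -0.0085] [-0.0207 -0.0323 -0.0638]
[ 0.0242  0.0336 -0.0088] [-0.0207 -0.0323 -0.0638]
[ 0.0203  0.0361 -0.0088] [-0.0207 -0.0323 -0.0638]
mm/row 31.748722928434862 deg/row 6.703021087239276
```

```bash
python3 -m inch '0.042 0 0.003 -0.021 -0.032 -0.064 1; 0.042 0.004 0 -0.021 -0.032 -0.064 1; 0.042 0.008 -0.001 -0.021 -0.032 -0.064 1; 0.040 0.012 -0.003 -0.021 -0.032 -0.064 1; 0.039 0.016 -0.005 -0.021 -0.032 -0.064 1; 0.037 0.020 -0.006 -0.021 -0.032 -0.064 1; 0.034 0.024 -0.007 -0.021 -0.032 -0.064 1; 0.031 0.027 -0.008 -0.021 -0.032 -0.064 1; 0.028 0.031 -0.008 -0.021 -0.032 -0.064 1; 0.024 0.034 -0.009 -0.021 -0.032 -0.064 1' ; python3 -m inch '0.020 0.036 -0.009 -0.021 -0.032 -0.064 1; 0 0 0 0 0 0 1; 0 0 0 0 0 0 1'
python3 - <<'E'
from h import *
snap('wrist','w1'); print(env.get_state()['joint_pos'])
E
```

```text
time: 2.1
position: [0.3831, 0.198, 0.302]
orientation: [0.625, 2.493, -0.139]
wrist_force: [0.4, -0.3, 0.1]
finger_gap: 0.998
grasp_force: 0.0
time: 2.4
position: [0.3812, 0.2284, 0.2998]
orientation: [0.481, 2.476, -0.151]
wrist_force: [-0.0, 0.6, -0.1]
finger_gap: 1.001
grasp_force: 0.0
[ 0.62834492 -0.35305573  2.08285189 -0.58332457  1.11815688 -0.37400819]
```

View pics/w1.png

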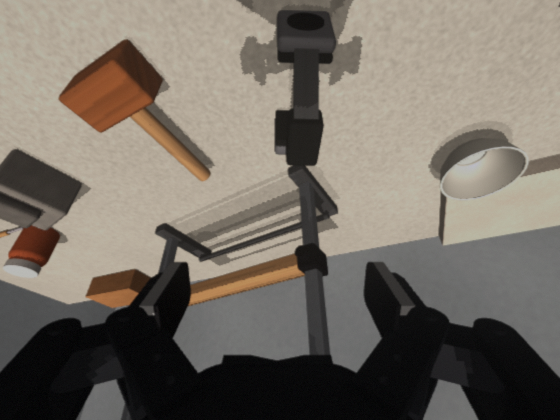

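The wrist view shows the headset, with its near cup at (305,35) and the crown at (300,135). Part of the rail runs from (195,292) to (300,265), and the left post is at (312,260).

```bash
python3 - <<'E'
from h import *
np.set_printoptions(precision=4,suppress=True)
p,d,W=load('w1'); pi=p.astype(int)
w=W[0:175,235:365].reshape(-1,3); P=pi[0:175,235:365].reshape(-1,3)
q=w[w[:,2]>.128]; r=cv2.minAreaRect(q[:,:2].astype(np.float32)*1000); print('crown top',len(q),q.mean(0),np.median(q[:,2]),r)
for ang in (-16,-18,-20,-22,-24,-26):
    h=np.array([np.cos(np.radians(ang)),np.sin(np.radians(ang))]);n=np.array([-h[1],h[0]])
    a=q[:,:2]@h;b=q[:,:2]@n; lo=lambda s:np.percentile(s,[1,99])
    la,lb=lo(a),lo(b); print(ang,np.diff(la),np.diff(lb),la.mean()*h+lb.mean()*n)
q=w[(w[:,2]>.02)&(w[:,2]<.128)]; c=q[:,:2].mean(0); print('all',cv2.minAreaRect(q[:,:2].astype(np.float32)*1000))
# rail in w1
for src,mask in (('w1',(slice(250,310),slice(170,305))),('scene0',(slice(185,285),slice(335,380)))):
    p,d,W=load(src); pi=p.astype(int); w=W[mask].reshape(-1,3);P=pi[mask].reshape(-1,3)
    m=(P[:,0]-P[:,2]>40)&(w[:,2]>.17)&(w[:,2]<.19)&(abs(w[:,1])<.2)
    q=w[m]; print(src,len(q),np.median(q[:,2]),q.min(0),q.max(0))
    if len(q)>20: print(cv2.minAreaRect(q[:,:2].astype(np.float32)*1000))
    for y in np.arange(-.12,.16,.02):
        k=q[abs(q[:,1]-y)<.01,0]
        if len(k)>3: print('%.2f'%y,len(k),np.percentile(k,[2,50,98]))
E
```

```text
crown top 1528 [0.4422 0.2329 0.1355] 0.1360134401619364 ((446.9757080078125, 231.41860961914062), (34.07047653198242, 56.45804214477539), 66.29483032226562)
-16 [0.0539] [0.036] [0.4459 0.2317]
-18 [0.0537] [0.035] [0.446  0.2317]
-20 [0.0535] [0.0337] [0.4463 0.2319]
-22 [0.0534] [0.0332] [0.4462 0.2316]
-24 [0.0534] [0.0329] [0.4462 0.2314]
-26 [0.0535] [0.0333] [0.446  0.2314]
all ((446.040771484375, 232.07284545898438), (57.29350280761719, 153.1540985107422), 66.41175842285156)
w1 1690 0.1766289060453666 [ 0.6159 -0.0763  0.17  ] [0.7012 0.1708 0.1884]
((659.5563354492188, 46.31547546386719), (41.188175201416016, 256.2829284667969), 10.829479217529297)
-0.08 6 [0.6921 0.6956 0.7004]
-0.06 46 [0.6694 0.6882 0.6997]
-0.04 109 [0.6553 0.6703 0.6937]
-0.02 124 [0.6511 0.6649 0.6895]
0.00 129 [0.6479 0.6606 0.6854]
0.02 135 [0.6439 0.6567 0.6819]
0.04 149 [0.6404 0.6534 0.678 ]
0.06 151 [0.6366 0.6501 0.6752]
0.08 163 [0.6328 0.6463 0.6711]
0.10 172 [0.6289 0.6421 0.6675]
0.12 179 [0.6248 0.6392 0.6637]
0.14 193 [0.6213 0.6348 0.66  ]
0.16 133 [0.6175 0.6295 0.6559]
scene0 834 0.17840845152304352 [ 0.6241 -0.1441  0.1704] [0.6976 0.1676 0.1862]
((670.8079833984375, 14.084197998046875), (39.585968017578125, 315.9836120605469), 10.505023002624512)
-0.12 38 [0.6749 0.6831 0.6928]
-0.10 50 [0.6729 0.6836 0.694 ]
-0.08 57 [0.6683 0.6811 0.6943]
-0.06 66 [0.6644 0.6798 0.6957]
-0.04 71 [0.6618 0.6776 0.6958]
-0.02 79 [0.6572 0.6769 0.697 ]
0.00 70 [0.6548 0.6744 0.692 ]
0.02 68 [0.6504 0.6678 0.6877]
0.04 55 [0.6454 0.6629 0.6863]
0.06 46 [0.6432 0.657  0.6707]
0.08 53 [0.6382 0.6532 0.6683]
0.10 44 [0.6363 0.6513 0.6638]
0.12 49 [0.631  0.6435 0.6588]
0.14 39 [0.629  0.6421 0.6556]
0.16 36 [0.6244 0.6379 0.6526]
```

```bash
python3 - <<'E'
from h import *
Q=Rt(-23.6,38); hx=np.array([np.cos(np.radians(-23.6)),np.sin(np.radians(-23.6)),0])
T=np.array([.4466,.2316,.120])+.007*hx; z=Q.as_matrix()[:,2]
plan(T-.07*z,Q,5); plan(T,Q,5,(T-.07*z,Q)); print(T)
E
```

```text
[0.0147 0.0076 0.0306] [ 0.0025 -0.0047  0.0024]
[0.015  0.0076 0.0304] [ 0.0025 -0.0047  0.0024]
[0.0152 0.0077 0.0303] [ 0.0025 -0.0047  0.0024]
[0.0155 0.0077 0.0302] [ 0.0025 -0.0047  0.0024]
[0.0157 0.0078 0.03  ] [ 0.0025 -0.0047  0.0024]
mm/row 26.06997796112156 deg/row 0.5300923451109998
[0.     0.     0.0187] [0. 0. 0.]
[0.     0.     0.0187] [0. 0. 0.]
[0.     0.     0.0187] [0. 0. 0.]
[0.     0.     0.0187] [0. 0. 0.]
[0.     0.     0.0187] [0. 0. 0.]
mm/row 14.000000000000002 deg/row 0.0
[0.45301454 0.22879756 0.12      ]
```

```bash
python3 -m inch '0.015 0.0076 0.0306 0.0025 -0.0047 0.0024 1; 0.015 0.0076 0.0304 0.0025 -0.0047 0.0024 1; 0.0152 0.0077 0.0303 0.0025 -0.0047 0.0024 1; 0.0155 0.0077 0.0302 0.0025 -0.0047 0.0024 1; 0.0157 0.0078 0.03 0.0025 -0.0047 0.0024 1; 0 0 0 0 0 0 1; 0 0 0 0 0 0 1'
python3 - <<'E'
from h import *
snap('wrist','w2'); P,Q=pose(); print(P)
p,d,W=load('w2'); 
w=W.reshape(-1,3)
T=np.array([.453,.2288,.120]); plan(T,Rt(-23.6,38),5)
# crown in the tool frame
k=w[(w[:,2]>.126)&(w[:,2]<.145)&(np.hypot(w[:,0]-.4466,w[:,1]-.2316)<.06)]
print(len(k),cv2.minAreaRect(k[:,:2].astype(np.float32)*1000),np.median(k[:,2]))
E
```

```text
time: 3.15
position: [0.4141, 0.2452, 0.1756]
orientation: [0.511, 2.434, -0.177]
wrist_force: [-0.2, -1.1, -0.1]
finger_gap: 1.002
grasp_force: 0.0
[0.41448083 0.24578066 0.1765852 ]
[ 0.0005 -0.      0.0188] [ 0.      0.0001 -0.0002]
[ 0.0005 -0.      0.0188] [ 0.      0.0001 -0.0002]
[ 0.0005 -0.      0.0188] [ 0.      0.0001 -0.0002]
[ 0.0005 -0.      0.0188] [ 0.      0.0001 -0.0002]
[ 0.0004 -0.      0.0188] [ 0.      0.0001 -0.0002]
mm/row 14.105253202624047 deg/row 0.024900332729824063
2476 ((445.9679260253906, 231.94668579101562), (34.06494140625, 57.65926742553711), 66.72848510742188) 0.1359230847289341
```

View pics/w2.png

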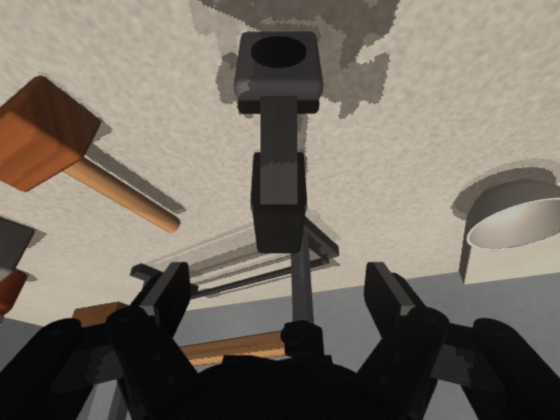

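The crown at (278,200) is centred between the fingers at (185,285) and (378,285). I'll advance along the tool axis and close.

```bash
python3 -m inch '0 0 0.019 0 0 0 1; 0 0 0.019 0 0 0 1; 0 0 0.019 0 0 0 1; 0 0 0.019 0 0 0 1; 0.001 0 0.018 0 0 0 1; 0 0 0 0 0 0 1; 0 0 0 0 0 0 1' 50; python3 -m inch '0 0 0 0 0 0 0.3; 0 0 0 0 0 0 0.2; 0 0 0 0 0 0 0.1; 0 0 0 0 0 0 0; 0 0 0 0 0 0 0; 0 0 0 0 0 0 0; 0 0 0 0 0 0 0' 50
```

```text
time: 3.9
position: [0.4532, 0.2291, 0.12]
orientation: [0.509, 2.433, -0.174]
wrist_force: [-0.5, 0.3, 0.0]
finger_gap: 1.002
grasp_force: 0.0
time: 4.6
position: [0.453, 0.2296, 0.1198]
orientation: [0.508, 2.433, -0.174]
wrist_force: [-3.6, 1.9, 5.2]
finger_gap: 0.386
grasp_force: 51.0
```

Grip is good (51 N, gap 0.386). The upright rods would catch the gripper if the headset crossed high. So I'll pitch the headset 30° with the far cup up, slide it in along its own axis under the shelf, then level it.

```bash
python3 -m inch '-0.008 0 -0.011 0 0 0 0; -0.016 0 -0.021 0 0 0 0; -0.016 0 -0.021 0 0 0 0; -0.016 0 -0.021 0 0 0 0; -0.016 0 -0.021 0 0 0 0; -0.008 0 -0.011 0 0 0 0; 0 0 0 0 0 0 0; 0 0 0 0 0 0 0'
cat >> h.py <<'E'
O=Rt(-23.6,38).inv().apply(np.array([.453,.2296,.1198])-np.array([.4466,.2316,.110]))
YAW=10.6; RC=np.array([.676,-.04,.168])  # rail's section centre where the headset goes
def tgt(dx,dz,phi):
    "tool pose with the crown at (dx,dz) of rail centre, rack axes, far cup raised phi"
    y=np.radians(YAW); c=RC+np.array([dx*np.cos(y),dx*np.sin(y),dz]); Q=Rt(YAW,38+phi); return c+Q.apply(O),Q
def ax(d,phi): a=np.radians(phi); return tgt(-d*np.sin(a),d*np.cos(a),phi)
E
python3 - <<'E'
from h import *
s=env.get_state(); print(s['wrist_force'],s['moment'],s['grasp_force'],s['joint_pos'])
A=tgt(-.15,.14,30); plan(*A,14); print(A[0])
snap('wrist','w3'); p,d,W=load('w3')
E
```

```text
time: 5.4
position: [0.4509, 0.2297, 0.2181]
orientation: [0.508, 2.435, -0.175]
wrist_force: [0.1, 0.0, -3.2]
finger_gap: 0.386
grasp_force: 50.2
[ 0.13056055  0.02999447 -3.24881879] [0.18720509 0.48468642 0.02877855] 50.15227138996124 [ 0.5583358  -0.10778157  2.07962275 -0.71048567  0.89197117 -0.2204062 ]
[-0.0203 -0.0229  0.0035] [-0.0219 -0.0231 -0.0165]
[-0.0195 -0.0235  0.0035] [-0.0219 -0.0231 -0.0165]
[-0.0188 -0.0241  0.0033] [-0.0219 -0.0231 -0.0165]
[-0.018  -0.0247  0.0032] [-0.0219 -0.0231 -0.0165]
[-0.0173 -0.0253  0.0029] [-0.0219 -0.0231 -0.0165]
[-0.0165 -0.0258  0.0027] [-0.0219 -0.0231 -0.0165]
[-0.0157 -0.0263  0.0024] [-0.0219 -0.0231 -0.0165]
[-0.015  -0.0268  0.002 ] [-0.0219 -0.0231 -0.0165]
[-0.0142 -0.0272  0.0016] [-0.0219 -0.0231 -0.0165]
[-0.0134 -0.0276  0.0012] [-0.0219 -0.0231 -0.0165]
[-0.0127 -0.028   0.0007] [-0.0219 -0.0231 -0.0165]
[-0.0119 -0.0283  0.0002] [-0.0219 -0.0231 -0.0165]
[-0.0112 -0.0286 -0.0004] [-0.0219 -0.0231 -0.0165]
[-0.0105 -0.0289 -0.001 ] [-0.0219 -0.0231 -0.0165]
mm/row 23.071424774912565 deg/row 3.228792919909189
[ 0.52928304 -0.06671516  0.31981976]
```

View pics/w3.png

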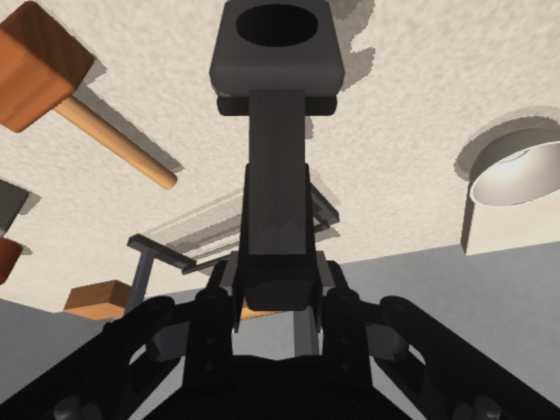

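The headset is held squarely, with its crown at (278,260) between the pads. It weighs about 3.2 N.

```bash
python3 -m inch '-0.020 -0.023 0.0035 -0.022 -0.023 -0.0165 0; -0.0195 -0.0235 0.0035 -0.022 -0.023 -0.0165 0; -0.019 -0.024 0.0033 -0.022 -0.023 -0.0165 0; -0.018 -0.0247 0.0032 -0.022 -0.023 -0.0165 0; -0.0173 -0.0253 0.003 -0.022 -0.023 -0.0165 0; -0.0165 -0.0258 0.0027 -0.022 -0.023 -0.0165 0; -0.0157 -0.0263 0.0024 -0.022 -0.023 -0.0165 0; -0.015 -0.0268 0.002 -0.022 -0.023 -0.0165 0; -0.0142 -0.0272 0.0016 -0.022 -0.023 -0.0165 0; -0.0134 -0.0276 0.0012 -0.022 -0.023 -0.0165 0'
python3 - <<'E'
from h import *
A=tgt(-.15,.14,30); plan(*A,4); B=ax(.15,30); C=ax(.06,30)
plan(*B,3,A); plan(*C,5,B); print(env.get_state()['joint_pos'])
E
```

```text
time: 6.45
position: [0.4899, 0.064, 0.2649]
orientation: [0.105, 2.217, 0.014]
wrist_force: [-0.1, 0.0, -3.1]
finger_gap: 0.384
grasp_force: 50.9
[-0.026  -0.0416  0.0006] [-0.0317 -0.0411 -0.0269]
[-0.0242 -0.0427  0.0001] [-0.0317 -0.0411 -0.0269]
[-0.0224 -0.0437 -0.0006] [-0.0317 -0.0411 -0.0269]
[-0.0206 -0.0445 -0.0014] [-0.0317 -0.0411 -0.0269]
mm/row 36.79793140028844 deg/row 5.263184644684045
[-0.0083  0.      0.0326] [0. 0. 0.]
[-0.0083  0.      0.0326] [0. 0. 0.]
[-0.0083  0.      0.0326] [0. 0. 0.]
mm/row 25.22550085628425 deg/row 0.0
[ 0.0148 -0.      0.0189] [0. 0. 0.]
[ 0.0148 -0.      0.0189] [0. 0. 0.]
[ 0.0148 -0.      0.0189] [0. 0. 0.]
[ 0.0148 -0.      0.0189] [0. 0. 0.]
[ 0.0148 -0.      0.0189] [0. 0. 0.]
mm/row 18.0 deg/row 0.0
[-0.19797376 -0.63922685  2.45435047  0.31613666  0.43026062 -1.89860635]
```

```bash
python3 - <<'E'
from h import *
A=tgt(-.14,.13,20); plan(*A,8); B=ax(.125,20); C=ax(.05,20); D=tgt(0,.036,0)
plan(*B,6,A); plan(*C,5,B); plan(*D,7,C)
E
```

```text
[-0.0128 -0.0204  0.0029] [-0.0146 -0.0068 -0.0147]
[-0.0123 -0.0207  0.0025] [-0.0146 -0.0068 -0.0147]
[-0.0118 -0.0211  0.0022] [-0.0146 -0.0068 -0.0147]
[-0.0113 -0.0214  0.0018] [-0.0146 -0.0068 -0.0147]
[-0.0107 -0.0217  0.0015] [-0.0146 -0.0068 -0.0147]
[-0.0102 -0.0219  0.0011] [-0.0146 -0.0068 -0.0147]
[-0.0097 -0.0222  0.0007] [-0.0146 -0.0068 -0.0147]
[-0.0092 -0.0224  0.0003] [-0.0146 -0.0068 -0.0147]
mm/row 18.171992662806197 deg/row 1.9627791108214128
[-0.0091 -0.      0.0198] [0. 0. 0.]
[-0.0091 -0.      0.0198] [0. 0. 0.]
[-0.0091 -0.      0.0198] [0. 0. 0.]
[-0.0091 -0.      0.0198] [0. 0. 0.]
[-0.0091 -0.      0.0198] [0. 0. 0.]
[-0.0091 -0.      0.0198] [0. 0. 0.]
mm/row 16.342076578285397 deg/row 0.0
[0.0123 0.     0.0158] [0. 0. 0.]
[0.0123 0.     0.0158] [0. 0. 0.]
[0.0123 0.     0.0158] [0. 0. 0.]
[0.0123 0.     0.0158] [0. 0. 0.]
[0.0123 0.     0.0158] [0. 0. 0.]
mm/row 14.999999999999991 deg/row 0.0
[-0.0001  0.      0.0046] [-0.      0.0317 -0.    ]
[-0.0003  0.      0.0046] [-0.      0.0317 -0.    ]
[-0.0005  0.      0.0046] [-0.      0.0317 -0.    ]
[-0.0007  0.      0.0046] [-0.      0.0317 -0.    ]
[-0.001   0.      0.0045] [-0.      0.0317 -0.    ]
[-0.0012  0.      0.0045] [-0.      0.0317 -0.    ]
[-0.0014  0.      0.0044] [-0.      0.0317 -0.    ]
mm/row 3.4862265206227527 deg/row 2.8571428571428563
```

```bash
python3 -m inch '-0.0128 -0.0204 0.003 -0.0146 -0.007 -0.0147 0; -0.0123 -0.0207 0.0025 -0.0146 -0.007 -0.0147 0; -0.012 -0.021 0.002 -0.0146 -0.007 -0.0147 0; -0.0113 -0.0214 0.002 -0.0146 -0.007 -0.0147 0; -0.0107 -0.0217 0.0015 -0.0146 -0.007 -0.0147 0; -0.010 -0.022 0.001 -0.0146 -0.007 -0.0147 0; -0.0097 -0.0222 0.0007 -0.0146 -0.007 -0.0147 0; -0.009 -0.0224 0 -0.0146 -0.007 -0.0147 0; 0 0 0 0 0 0 0; 0 0 0 0 0 0 0'
python3 - <<'E'
from h import *
B=ax(.125,20); plan(*B,6);print(env.get_state()['joint_pos'])
E
```

```text
time: 7.45
position: [0.5387, -0.0618, 0.3076]
orientation: [-0.184, 2.125, 0.108]
wrist_force: [0.4, 0.4, -2.2]
finger_gap: 0.392
grasp_force: 51.1
[-0.0097 -0.0005  0.0199] [-0.0006 -0.0002 -0.0009]
[-0.0097 -0.0005  0.0199] [-0.0006 -0.0002 -0.0009]
[-0.0097 -0.0006  0.0199] [-0.0006 -0.0002 -0.0009]
[-0.0097 -0.0006  0.0199] [-0.0006 -0.0002 -0.0009]
[-0.0097 -0.0006  0.0199] [-0.0006 -0.0002 -0.0009]
[-0.0097 -0.0007  0.0199] [-0.0006 -0.0002 -0.0009]
mm/row 16.61826928578994 deg/row 0.10200845035328145
[-0.79398545 -0.47582564  2.32962549  1.07643355  0.91851053 -3.0723131 ]
```

```bash
python3 -m inch '-0.0097 -0.0006 0.02 0 0 -0.001 0; -0.0097 -0.0006 0.02 0 0 -0.001 0; -0.0097 -0.0006 0.02 0 0 -0.001 0'
python3 - <<'E'
from h import *
s=env.get_state(); print(s['joint_pos'],s['wrist_force'])
B=ax(.125,20); plan(*B,3)
E
```

```text
time: 7.75
position: [0.5884, -0.0525, 0.303]
orientation: [-0.193, 2.123, 0.104]
wrist_force: [-0.0, -0.2, -1.2]
finger_gap: 0.385
grasp_force: 51.0
[-0.65897806 -0.31813976  2.24051785  1.12300972  0.77422    -3.08481168] [-0.00237988 -0.15190611 -1.21603632]
[-0.0092 -0.0013  0.0197] [-0.001  -0.0001 -0.0002]
[-0.0092 -0.0013  0.0197] [-0.001  -0.0001 -0.0002]
[-0.0092 -0.0013  0.0197] [-0.001  -0.0001 -0.0002]
mm/row 16.350058033434056 deg/row 0.09670902907658953
```

```bash
python3 -m inch '0 0 0 0 0 0 0; 0 0 0 0 0 0 0'; sed -i 's/RC=np.array(\[.676,-.04,.168\])/RC=np.array([.660,.045,.168])/' h.py
python3 - <<'E'
from h import *
snap('scene','s2'); c=cv2.imread('pics/s2.png')[60:330,180:460]; cv2.imwrite('pics/s2c.png',cv2.resize(c,None,fx=2.2,fy=2.2))
s=env.get_state(); print(s['wrist_force'],s['moment'])
plan(*ax(.135,20),6)
E
```

```text
time: 7.95
position: [0.5878, -0.0524, 0.303]
orientation: [-0.194, 2.123, 0.106]
wrist_force: [-0.6, 0.7, -1.0]
finger_gap: 0.389
grasp_force: 51.2
[-0.1564895   0.51578437 -1.72004413] [-0.13257567  0.73253906 -0.00415165]
[-0.0059  0.0186  0.0082] [-0.0005 -0.     -0.0001]
[-0.0059  0.0186  0.0082] [-0.0005 -0.     -0.0001]
[-0.0059  0.0186  0.0082] [-0.0005 -0.     -0.0001]
[-0.0059  0.0186  0.0082] [-0.0005 -0.     -0.0001]
[-0.0059  0.0186  0.0082] [-0.0005 -0.     -0.0001]
[-0.006   0.0186  0.0083] [-0.0005 -0.     -0.0001]
mm/row 15.89691968228053 deg/row 0.04186060371230841
```

View pics/s2c.png

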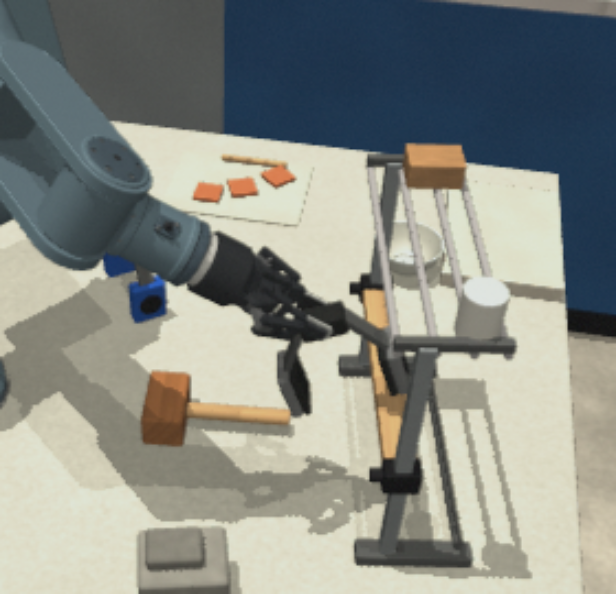

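The pitched headset's far cup is above the rail at about (395,375) in the crop, and nothing is touching. I'll shift along the rail toward +y for more wrist range.

```bash
python3 -m inch '-0.006 0.0186 0.0082 0 0 0 0; -0.006 0.0186 0.0082 0 0 0 0; -0.006 0.0186 0.0082 0 0 0 0; -0.006 0.0186 0.0082 0 0 0 0; -0.006 0.0186 0.0082 0 0 0 0; -0.006 0.0186 0.0083 0 0 0 0; 0 0 0 0 0 0 0'
python3 - <<'E'
from h import *
s=env.get_state(); print(s['joint_pos'],s['wrist_force'])
C=ax(.055,20); plan(*C,6); plan(*tgt(0,.036,0),8,C)
E
```

```text
time: 8.7
position: [0.6179, 0.0381, 0.3073]
orientation: [-0.195, 2.121, 0.105]
wrist_force: [-0.4, 0.4, -1.2]
finger_gap: 0.388
grasp_force: 51.2
[-0.37121943 -0.28114278  2.20547521  1.06533269  0.53317047 -2.88763413] [-0.36011298  0.43019079 -1.21040683]
[0.0112 0.     0.014 ] [-0.0004  0.0001  0.    ]
[ 0.0112 -0.      0.014 ] [-0.0004  0.0001  0.    ]
[ 0.0112 -0.      0.014 ] [-0.0004  0.0001  0.    ]
[ 0.0112 -0.      0.014 ] [-0.0004  0.0001  0.    ]
[ 0.0112 -0.      0.014 ] [-0.0004  0.0001  0.    ]
[ 0.0112 -0.      0.014 ] [-0.0004  0.0001  0.    ]
mm/row 13.456601841609626 deg/row 0.03868051708069648
[0.0005 0.     0.0047] [-0.      0.0278 -0.    ]
[0.0003 0.     0.0047] [-0.      0.0278 -0.    ]
[0.     0.     0.0047] [-0.      0.0278 -0.    ]
[-0.0002  0.      0.0047] [-0.      0.0278 -0.    ]
[-0.0004  0.      0.0047] [-0.      0.0278 -0.    ]
[-0.0006  0.      0.0047] [-0.      0.0278 -0.    ]
[-0.0008  0.      0.0047] [-0.      0.0278 -0.    ]
[-0.001   0.      0.0046] [-0.      0.0278 -0.    ]
mm/row 3.559654234933989 deg/row 2.499999999999999
```

```bash
python3 -m inch '0.0112 0 0.014 0 0 0 0; 0.0112 0 0.014 0 0 0 0; 0.0112 0 0.014 0 0 0 0; 0.0112 0 0.014 0 0 0 0; 0.0112 0 0.014 0 0 0 0; 0.0112 0 0.014 0 0 0 0; 0 0 0 0 0 0 0'; python3 -m inch '0.0005 0 0.0047 0 0.0278 0 0; 0.0003 0 0.0047 0 0.0278 0 0; 0 0 0.0047 0 0.0278 0 0; 0 0 0.0047 0 0.0278 0 0; -0.0004 0 0.0047 0 0.0278 0 0; -0.0006 0 0.0047 0 0.0278 0 0; -0.0008 0 0.0047 0 0.0278 0 0; -0.001 0 0.0046 0 0.0278 0 0; 0 0 0 0 0 0 0; 0 0 0 0 0 0 0'
python3 - <<'E'
from h import *
snap('scene','s3');snap('side','d3'); a=cv2.resize(cv2.imread('pics/s3.png')[110:290,230:430],None,fx=2.5,fy=2.5);
b=cv2.imread('pics/w1.png'); snap('wrist','w4'); b=cv2.resize(cv2.imread('pics/w4.png'),(300,450))
cv2.imwrite('pics/m3.png',np.hstack([a,b]))
s=env.get_state(); print(s['joint_pos'],s['wrist_force'],s['moment'],s['time'])
T=tgt(0,.013,0); plan(*T,10)
E
```

```text
time: 9.4
position: [0.644, 0.0446, 0.2451]
orientation: [-0.186, 2.148, 0.101]
wrist_force: [0.3, 0.3, -1.9]
finger_gap: 0.39
grasp_force: 51.2
time: 10.4
position: [0.6656, 0.0485, 0.2281]
orientation: [-0.216, 2.494, 0.073]
wrist_force: [0.5, 0.9, -2.5]
finger_gap: 0.39
grasp_force: 51.1
[-0.21705024  0.03579256  1.90963499  0.3956304   0.63235412 -2.21343437] [-0.31834331 -0.5272019  -2.57143561] [-0.14047922  0.48203601 -0.01571054] 10.55
[ 0.0028 -0.0002  0.004 ] [-0.0004 -0.0015 -0.0007]
[ 0.0028 -0.0002  0.004 ] [-0.0004 -0.0015 -0.0007]
[ 0.0028 -0.0002  0.004 ] [-0.0004 -0.0015 -0.0007]
[ 0.0028 -0.0002  0.004 ] [-0.0004 -0.0015 -0.0007]
[ 0.0028 -0.0002  0.004 ] [-0.0004 -0.0015 -0.0007]
[ 0.0028 -0.0002  0.004 ] [-0.0004 -0.0015 -0.0007]
[ 0.0029 -0.0002  0.004 ] [-0.0004 -0.0015 -0.0007]
[ 0.0029 -0.0002  0.004 ] [-0.0004 -0.0015 -0.0007]
[ 0.0029 -0.0002  0.004 ] [-0.0004 -0.0015 -0.0007]
[ 0.0029 -0.0002  0.004 ] [-0.0004 -0.0015 -0.0007]
mm/row 3.6742386133664295 deg/row 0.1561676121880894
```

View pics/m3.png

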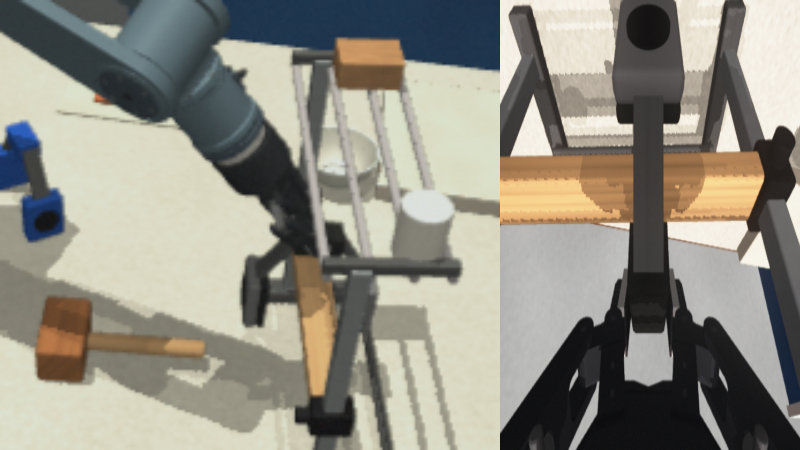

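The headset straddles the rail, with its near cup in front. In the wrist view the rail runs level across at row ~185 behind the steel arm, square to the headset. I'll get the rail position from this wrist depth.

```bash
python3 - <<'E'
from h import *
np.set_printoptions(precision=4,suppress=True)
p,d,W=load('w4'); w=W.reshape(-1,3); P=p.reshape(-1,3).astype(int)
m=(P[:,0]-P[:,2]>35)&(w[:,2]>.165)&(w[:,2]<.19)&(w[:,0]>.55)&(w[:,0]<.75); q=w[m]
print(len(q),np.median(q[:,2]),cv2.minAreaRect(q[:,:2].astype(np.float32)*1000))
for y in (-.04,-.02,0,.02,.07,.09,.11,.13):
    k=q[abs(q[:,1]-y)<.006]
    if len(k)>5: print(y,len(k),np.percentile(k[:,0],[1,99]),np.median(k[:,2]))
P0,Q=pose(); c=P0-Q.apply(O); print('crown',c)
E
```

```text
23397 0.17683141313848083 ((666.3172607421875, 16.049560546875), (41.82878875732422, 309.2809143066406), 10.571389198303223)
-0.04 1111 [0.6557 0.6963] 0.17677194800277285
-0.02 1109 [0.6522 0.691 ] 0.17677314722421023
0 1124 [0.6483 0.6878] 0.17679947624611708
0.02 1114 [0.6447 0.6847] 0.17682310476224575
0.07 1062 [0.6352 0.6736] 0.17688708155926497
0.09 1132 [0.6315 0.6714] 0.17689213966755474
0.11 1142 [0.6278 0.6681] 0.1769346207033532
0.13 1113 [0.624  0.6629] 0.17694540460657004
crown [0.6583 0.0465 0.2179]
```

```bash
python3 -m inch '0.0049 0 0.0063 0 -0.003 0 0; 0.0049 0 0.0063 0 -0.003 -0.001 0; 0.0049 0 0.0063 0 -0.003 -0.002 0; 0.0049 0 0.0063 0 -0.003 -0.002 0; 0.0049 0 0.0063 0 -0.003 -0.001 0; 0 0 0 0 0 0 0; 0 0 0 0 0 0 0; 0 0 0 0 0 0 0'
cat > q.py <<'E'
from h import *
P0,Q=pose(); s=env.get_state(); print('crown',P0-Q.apply(O),'F',s['wrist_force'],'M',s['moment'],'tilt',np.degrees(np.arccos(-Q.as_matrix()[2,2])), 'lvl',Q.as_matrix()[2,1],'yaw',np.degrees(np.arctan2(Q.as_matrix()[1,2],Q.as_matrix()[0,2])))
E
python3 q.py
```

```text
time: 11.35
position: [0.6655, 0.0482, 0.1984]
orientation: [-0.225, 2.469, 0.071]
wrist_force: [-0.2, 0.3, -1.2]
finger_gap: 0.39
grasp_force: 51.1
crown [0.65912689 0.04619609 0.18859446] F [-0.23664803  0.28803624 -1.15774213] M [-0.03339495  0.47682436  0.04212586] tilt 38.00342241573825 lvl -0.004812925746179399 yaw 9.968733905991842
```

```bash
D='0'; python3 -m inch '0.0016 0 0.0021 0 0 0 0; 0.0016 0 0.0021 0 0 0 0; 0.0016 0 0.0021 0 0 0 0; 0 0 0 0 0 0 0; 0 0 0 0 0 0 0'; python3 -m inch '0.0008 0 0.00105 0 0 0 0; 0 0 0 0 0 0 0; 0 0 0 0 0 0 0' | grep -E 'pos|force'; python3 q.py
```

```text
time: 11.85
position: [0.6652, 0.0483, 0.1918]
orientation: [-0.225, 2.47, 0.071]
wrist_force: [-0.2, 0.3, -1.3]
finger_gap: 0.385
grasp_force: 51.1
position: [0.6653, 0.0482, 0.191]
wrist_force: [-0.0, -0.3, -1.5]
grasp_force: 51.1
crown [0.65885137 0.04628601 0.1811856 ] F [-0.04801241 -0.29144992 -1.45422973] M [-0.09541939  0.50607908 -0.01517801] tilt 37.9610434181095 lvl -0.0044602889912712315 yaw 9.997811824760255
```

```bash
for i in 1; do python3 -m inch '0.0008 0 0.00105 0 0 0 0; 0 0 0 0 0 0 0; 0 0 0 0 0 0 0' | grep -E 'pos|wri'; python3 -m inch '0.0008 0 0.00105 0 0 0 0; 0 0 0 0 0 0 0; 0 0 0 0 0 0 0' | grep -E 'pos|wri'; python3 -m inch '0.0008 0 0.00105 0 0 0 0; 0 0 0 0 0 0 0; 0 0 0 0 0 0 0' | grep -E 'pos|wri'; done; python3 q.py
```

```text
position: [0.6653, 0.0482, 0.1899]
wrist_force: [-0.2, 0.0, -0.8]
position: [0.6653, 0.0482, 0.1889]
wrist_force: [-0.4, 0.3, -1.7]
position: [0.6654, 0.0482, 0.1882]
wrist_force: [0.4, -0.3, -0.7]
crown [0.65902222 0.04624571 0.17841879] F [ 0.37076712 -0.25866773 -0.6936733 ] M [-0.04141795  0.4564712  -0.001749  ] tilt 37.98102858524979 lvl -0.004632592280023988 yaw 9.985396916838504
```

```bash
python3 -m inch '0.0005 0 0.0006 0 0 0 0; 0 0 0 0 0 0 0; 0 0 0 0 0 0 0' | grep -E 'pos|wri'; python3 -m inch '0.0004 0 0.0005 0 0 0 0; 0 0 0 0 0 0 0; 0 0 0 0 0 0 0' | grep -E 'pos|wri'; python3 q.py
```

```text
position: [0.6655, 0.0482, 0.1878]
wrist_force: [-2.2, 0.1, 0.6]
position: [0.6655, 0.0482, 0.1873]
wrist_force: [-2.6, -0.7, 2.8]
crown [0.65908804 0.04619938 0.17751794] F [-2.62993528 -0.72873116  2.84959408] M [0.12992828 0.30755956 0.09426057] tilt 37.99725602283342 lvl -0.004691259374207328 yaw 9.977011634903214
```

Contact is clear: Fz rose from about -1.3 to +2.8 N, which is roughly the headset's full 3.2 N weight. I'll hold briefly to confirm, then open gently.

```bash
python3 -m inch '0 0 0 0 0 0 0; 0 0 0 0 0 0 0; 0 0 0 0 0 0 0; 0 0 0 0 0 0 0; 0 0 0 0 0 0 0' 20 | grep -E 'wri|gras'; python3 -m inch '0 0 0 0 0 0 0.40; 0 0 0 0 0 0 0.42; 0 0 0 0 0 0 0.46; 0 0 0 0 0 0 0.5; 0 0 0 0 0 0 0.6; 0 0 0 0 0 0 0.8; 0 0 0 0 0 0 1; 0 0 0 0 0 0 1; 0 0 0 0 0 0 1'; python3 - <<'E'
from h import *
snap('wrist','w5')
E
```

```text
wrist_force: [-1.1, 1.3, 3.5]
grasp_force: 51.8
time: 15.05
position: [0.6653, 0.0482, 0.1869]
orientation: [-0.225, 2.47, 0.071]
wrist_force: [-1.1, -0.1, 0.2]
finger_gap: 1.003
grasp_force: 0.0
```

View pics/w5.png

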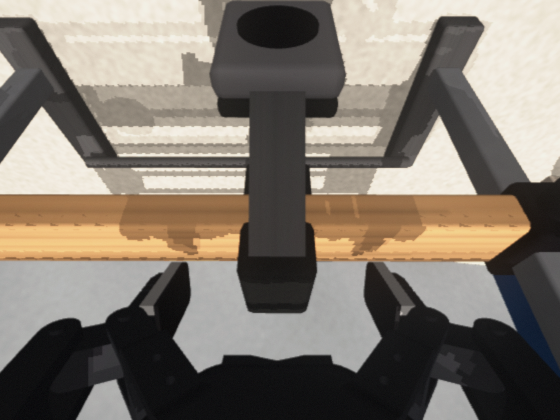

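The headset rests on the rail with its crown at (277,265), free between the open pads. I'll back out along the tool axis.

```bash
python3 -m inch '0 0 -0.01 0 0 0 1; 0 0 -0.02 0 0 0 1; 0 0 -0.025 0 0 0 1; 0 0 -0.025 0 0 0 1; 0 0 -0.025 0 0 0 1; 0 0 -0.025 0 0 0 1; 0 0 -0.025 0 0 0 1; 0 0 -0.02 0 0 0 1; 0 0 0 0 0 0 1; 0 0 0 0 0 0 1'; python3 - <<'E'
from h import *
snap('wrist','w6')
E
```

```text
time: 16.1
position: [0.5858, 0.0341, 0.2908]
orientation: [-0.225, 2.469, 0.07]
wrist_force: [-0.3, -0.2, -0.3]
finger_gap: 1.0
grasp_force: 0.0
```

View pics/w6.png

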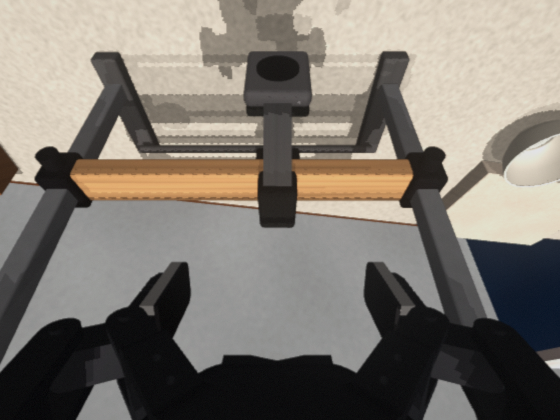

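The headset hangs squarely across the rail near its middle, with its crown at (277,195), and the gripper is clear of it.

```bash
python3 -c "
from workcell import env; print(env.sign_off())"
```

```text
the job is handed in; nothing more can be done
None
```

The ear defenders hang over the wooden rail with one cup on each side; I released them only once the rail carried their weight, and the job was handed in at about 16 s with the gripper clear.

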